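Lock the focus block by feel

TASK

Lock the microscope focus block for repair: take the round-headed steel locking pin out of the wooden stand, put it down through the hole in the block's sliding shutter, and sweep it gently, shutter and all, along the covered rack underneath until you feel it drop into the rack's hidden locking hole. Then push it gently fully home, so that its collar sits on the shutter, and let go. Never force it, and leave the short square-headed plug in the stand and the optical parts on the bench where they are.

Things in the scene. Friction and masses are not known exactly. Their poses are not given: they have to be found in the camera images.
- pin_head (a point): Middle of the locking pin's round grip head (20 mm wide, 40 mm tall; z up along the pin, yaw means nothing). Steel pin, about 0.11 kg, upright in a hole of the stand. Under the head is a flat collar, 28 mm wide, 4 mm thick, its underside 24 mm below this point, resting on the stand; under that a 10 mm round shaft, 42 mm long, its last 5 mm tapered to 5 mm.
- pin_tip (a point): Lower end of the locking pin's shaft, on its axis, 66 mm below the middle of the head and 42 mm below the collar's underside.
- pin: The same locking pin; origin on its axis at the underside of its collar.
- stand: Fixed dark wooden stand, 50 x 130 mm, 50 mm tall; origin at the centre of its underside. It has two upright holes 13 mm wide on its y axis, 40 mm either side of its centre: one holds the locking pin, the other the plug.
- plug_head (a point): Short plug with a square head (20 x 20 mm, 24 mm tall, same collar, shaft 25 mm long), in the other hole of the stand; this point is the middle of its head. Not to be used.
- block: Focus block: fixed grey metal housing, 64 mm (x) by 170 mm (y), 60 mm tall, with two low feet at its sides and a black focus wheel on its +y end; origin at the centre of its underside. Its top carries the steel shutter between two guide rails 2 mm lower; the rack lies hidden under the shutter. More than 35 N between pin and block is forcing it.
- rack_face (a point): A fixed point of the block: the middle (its x = y = 0) of the level top face of the hidden steel rack, 40 mm above the bench, 20 mm below the shutter's upper face. The rack's round locking hole, 12.5 mm wide, 28 mm deep, is at x = 0 and an unknown y from -6 to +22 mm. The rack is sprung: it sinks from about 2 N of push, 1 mm per further 1.5 N, and is solid after 6 mm. Axes as the block's.
- shutter_bore (a point): Centre of the mouth of the shutter's 12.5 mm round hole, at its upper face (60 mm above the bench), with a 2 mm chamfer. The shutter is a steel strip 49 x 114 mm, 10 mm thick, that slides along the block's y axis with about 1 N of friction and always covers the rack; the pin, once through the hole, carries it along. Axes as the block's.
- shutter (a joint): Position of the shutter along the block's +y, 0 to 0.048 m; at 0 its hole is at y = -24 mm of the block, at 0.048 at y = +24 mm. It starts at 0 to 0.010, so the locking hole always lies on its +y side.
- condenser_center (a point): Chrome condenser, 48 mm wide, 32 mm tall, on the bench; its centre. Leave alone.
- filter_center (a point): Round green glass filter, 32 mm wide, 5 mm thick, flat on the bench; its centre. Leave alone.
- tube_center (a point): Brass illuminator tube, 40 mm wide, 42 mm tall, standing on the bench; its centre. Leave alone.
- eyepiece_center (a point): Black eyepiece, 32 mm wide, 40 mm tall, standing on the bench; its centre. Leave alone.
Mind the look-alikes: they are no part of the job. What is shaped like the pin but red is not meant.

How it is judged:
By the outcome, as a careful person would: the job done as asked, in the order asked, and still so for the second after the job is handed in, with the robot touching nothing.
It also fails if it takes over 64 s, if anything falls off the work surface, if the arm or the gripper's body presses on something with over 40 N, if the wrist force passes 120 N, or if a joint passes its speed limit or range.

ROBOT

A 7-joint arm with a two-finger parallel gripper is mounted at the origin on the work surface. World frame = base frame: x ahead of the robot, y to its left, z up, the work surface at z = 0. Lengths are in m, angles in rad, forces in N, time in s.
With the tool pointing down it reaches from about 0.4 to 0.85 m from the base axis. Payload 4.5 kg.
Tool frame: the origin (TCP) lies between the finger pads; the fingertips stand 25 mm ahead of it and the grasp point (between the pads) lies 6 mm ahead of it (r.tips_ahead is the distance from the TCP to the fingertips, in m); z points along the fingers, y is the direction in which the jaws open and shut (so a half turn about z gives the same grasp; the last joint's range is limited). The gripper opens to 88 mm and grips with 3 to 60 N. Pads are 18 mm wide; open, the fingers measure 123 mm over their backs; the gripper's body (75 mm by 187 mm) begins 45 mm behind the grasp point.
Start: joints at [-1.226, 0.689, -0.195, 1.565, 0.157, 0.902, -0.215], TCP at [0.191, 0.595, 0.264] pointing down, gripper open.
Joint ranges: [-3.01, 3.01], [-0.46, 2.08], [-1.47, 1.51], [0.13, 2.56], [-1, 4.14], [0.04, 2.09], [-2.66, 2.66]. Speed limits (rad/s): [2.57, 2.57, 3.14, 3.14, 3.14, 3.14, 3.14].

INTERFACE

Orientations are given as a unit quaternion [x, y, z, w].
In Python, from plant import r, imaging gives the robot as it stands.
- The arm moves only by the tool send_rows, never from a script. Its argument "moves" is one flat list of numbers, 6 for each row, row after row: the shift along the tool's x, y, z in m, then the turn, a rotation vector about the tool's x, y, z in degrees. A call has exactly 5 rows; each row is the pose to reach, as a shift and turn from the pose measured when the call began, along the tool's axes at that moment; what a row does not reach only later rows make up. A row lasts 1/12 s, in which the tool goes at most 41.7 mm and 7.16 degrees, less where a joint would pass 70% of its speed; a pose out of reach is approached as far as the arm can. A call with a gripper value outside its range is refused whole. "claw" is the closure, from -1 (fully open) to 1 (shut), so that 0 is half open, set as the call begins (left out, the last holds). The fingers move at their own pace and stop on an object; "grip_force" is the grip in N (left out, the last holds). Time passes only in rows, so rows that repeat a pose let the fingers close, or fill a call up. It gives the time, the measured TCP pose, the force and the opening at its end, in the units of the state.
- r.get_state(): the state, without advancing time (a new reading comes with each control period).
- imaging.snapshot(name): name is "scene" or "side" or "wrist"; returns a dict with "image" (384x512x3 uint8, red, green, blue), "depth" (384x512 float32, m along the optical axis (not along the pixel's ray), 0 where there is no reading), "mtx" (3x3 intrinsics, pixels), "rvec" (rotation vector, rad) and "tvec" (3), from world to camera coordinates, as OpenCV has them. Camera axes: x right, y down, z forward; pixel columns grow to the right and rows downward; lengths in m; the calibration is good to about 2 mm. A picture is of the moment at which its call begins.
- r.finish_job(): hands the job in, once; it reports no verdict.
Trained networks look in a picture, given as the dict that the camera call returned (one of the last four; its "shot" number tells which), for a name from the list of things; names that differ only in an ending like _2 or _b are one class to them, and where a whole thing is asked for, a point or a joint stands for the part that bears it (a point fixed in the world has none). Each returns a list of dicts, best first, with "score" (0 to 1); they miss things now and then, are a little off and sometimes report something else, mostly with a low value. They report only what shows in the picture. A call takes as long as a camera call. They do not tell look-alikes from the thing itself.
- imaging.look_for(query, picture): "box" ([centre column, centre row, width, height] as shares, 0 to 1, of the picture: columns of its width, rows of its height, round what is visible of it).
- imaging.silhouettes(query, picture): "pixels" (384x512 bool, what is visible of it) and "box" ([centre column, centre row, width, height] as shares, 0 to 1, of the picture: columns of its width, rows of its height, round what is visible of it).
- imaging.pinpoint(query, picture): "point" ([column, row] as shares, 0 to 1, of the picture: columns of its width, rows of its height: a listed point, or the origin of a listed thing).
The state is a dict: "clock": time; "q": joint angles; "qd": joint speeds; "joint_torque": joint torques, N m; "tool_pos": TCP position; "eef_rot": TCP orientation; "contact_force": force on the tool from outside, world axes, zero at the start; "moment": the same for the moment, N m; "opening": opening from 0.0 (shut) to 1.0 (fully open).
Only numpy, scipy, OpenCV 4.12 (cv2) and the standard library are available. Lean on these libraries where they do the work, as an engineer would, in place of code of your own. Each camera call takes 0.05 s, during which the arm holds its last target.

## Working session

There is one attempt and no reset: what is moved stays moved. The work goes in short steps, Python scripts to look and compute and a tool call to move; the robot and the scene stay as the last step left them, time stands still between calls to the robot, and variables do not carry over. Pictures are saved under pics/ and viewed, and the job is handed in when it is done.

Besides the shell and the picture viewer there is one more tool, called after ">>>" as name(argument=value, ...), one argument or row to a line, values as JSON. send_rows: Moves the arm, as the interface text tells. Its arguments: {"type":"object","properties":{"moves":{"type":"array"},"claw":{"type":"number"},"grip_force":{"type":"number"}},"required":["moves"]}

```bash
ls; mkdir -p pics
cat > h.py <<'E'
import numpy as np, cv2
from plant import r, imaging
def cam(p):
    R,_=cv2.Rodrigues(np.array(p["rvec"],float)); return R,np.array(p["tvec"],float).ravel(),np.array(p["mtx"])
def w(p,u,v,d=None):
    R,t,K=cam(p)
    if d is None: d=p["depth"][int(round(v)),int(round(u))]
    c=np.array([(u-K[0,2])/K[0,0]*d,(v-K[1,2])/K[1,1]*d,d]); return R.T@(c-t)
def onplane(p,u,v,z):
    a=w(p,u,v,1.0);R,t,K=cam(p);o=-R.T@t
    return o+(a-o)*(z-o[2])/(a[2]-o[2])
def proj(p,X):
    R,t,K=cam(p);c=K@(R@np.array(X,float)+t);return c[:2]/c[2]
def save(p,n,s=1.5):
    im=cv2.resize(p["image"][:,:,::-1],None,fx=s,fy=s,interpolation=cv2.INTER_CUBIC);cv2.imwrite("pics/"+n,im)
E
python3 - <<'E'
from h import *
print(r.get_state())
for c in ["scene","side"]:
    p=imaging.snapshot(c);save(p,c+"0.png")
    R,t,K=cam(p);print(c,-R.T@t,R[2])
    for q in ["pin_head","plug_head","shutter_bore","rack_face","stand","block"]:
        for o in imaging.pinpoint(q,p)[:3]:
            u,v=o["point"][0]*512,o["point"][1]*384
            print(c,q,round(o["score"],2),round(u),round(v),w(p,min(u,511),min(v,383)).round(3))
E
```

```text
pics
{'clock': 0.0, 'q': array([-1.22627089,  0.6900122 , -0.19450738,  1.56634479,  0.15730624,
        0.90251524, -0.21506823]), 'qd': array([-3.76346697e-04,  4.16801593e-04, -2.58357368e-04,  8.93872559e-04,
        1.49024405e-03,  1.92438583e-06, -6.55778871e-04]), 'joint_torque': array([-8.28533830e-04, -5.27567160e+01, -1.26691125e+00, -1.53437126e+01,
       -5.25531534e-02,  6.44589352e-03,  1.68707616e-04]), 'tool_pos': array([0.19096129, 0.59448651, 0.26289203]), 'eef_rot': array([ 1.54681558e-01,  9.87963929e-01, -9.40744976e-04, -7.36792632e-05]), 'contact_force': array([ 0.57318204,  0.78976075, -0.44732239]), 'moment': array([ 0.00915671, -0.02057677,  0.03568233]), 'opening': 1.0007469987468247}
scene [1.15022279 0.22534459 0.66529476] [-0.67381052 -0.31680286 -0.66754425]
scene pin_head 0.78 325 214 [0.559 0.112 0.072]
scene pin_head 0.66 356 196 [0.485 0.164 0.083]
scene pin_head 0.46 366 175 [0.375 0.168 0.064]
scene plug_head 0.56 212 201 [ 0.587 -0.167  0.033]
scene shutter_bore 0.95 203 184 [ 0.562 -0.205  0.058]
scene rack_face 0.85 209 190 [ 0.58  -0.178  0.062]
scene rack_face 0.57 215 205 [ 0.587 -0.161  0.024]
scene stand 0.72 203 184 [ 0.563 -0.206  0.058]
scene stand 0.7 367 226 [0.491 0.204 0.006]
scene block 0.68 213 202 [ 0.588 -0.164  0.031]
scene block 0.6 186 142 [ 0.367 -0.389  0.018]
side [ 0.39065575 -0.96914098  0.61915916] [ 0.14676467  0.86307649 -0.48327952]
side pin_head 0.64 184 181 [0.367 0.16  0.073]
side pin_head 0.49 214 175 [0.47  0.232 0.054]
side pin_head 0.41 244 183 [0.554 0.11  0.074]
side plug_head 0.44 212 168 [0.461 0.234 0.079]
side shutter_bore 0.71 266 244 [ 0.56  -0.209  0.058]
side rack_face 0.58 261 245 [ 0.545 -0.216  0.063]
side stand 0.91 215 190 [0.461 0.136 0.046]
side block 0.74 263 258 [ 0.541 -0.264  0.06 ]
```

View pics/scene0.png

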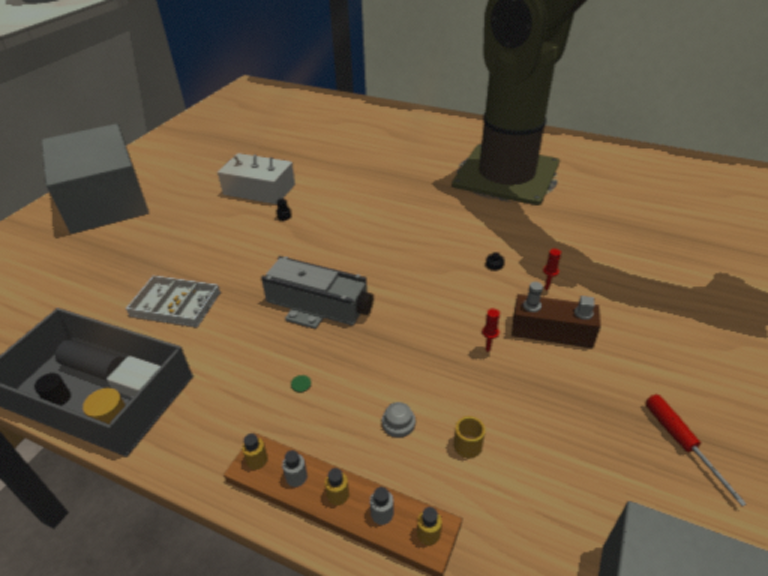

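View pics/side0.png

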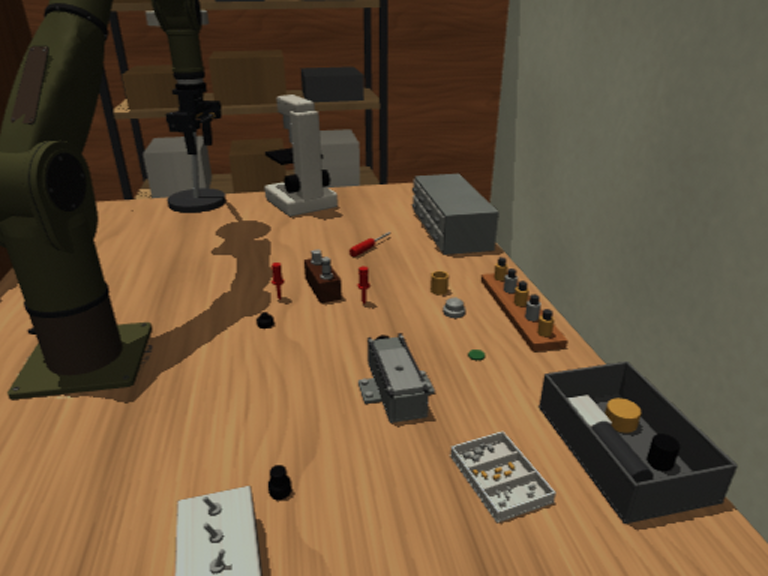

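Run:
```python
from h import *
P={}
for c in ["scene","side"]:
    p=imaging.snapshot(c)
    R,t,K=cam(p); v,u=np.mgrid[:384,:512]; d=p["depth"].astype(float)
    C=np.stack([(u-K[0,2])/K[0,0]*d,(v-K[1,2])/K[1,1]*d,d],-1); W=(C-t)@R
    def reg(x0,x1,y0,y1,z0,z1):
        return W[(d>0)&(W[...,0]>x0)&(W[...,0]<x1)&(W[...,1]>y0)&(W[...,1]<y1)&(W[...,2]>z0)&(W[...,2]<z1)]
    for n,b in dict(blocktop=(.42,.68,-.36,-.08,.054,.066),pinhead=(.44,.52,.13,.2,.062,.1),plughead=(.43,.5,.2,.27,.06,.1),stand=(.42,.54,.1,.3,.043,.053),bench=(.5,.6,-.05,.05,-.02,.02)).items():
        a=reg(*b)
        if len(a)<5: print(n,len(a));continue
        q=cv2.minAreaRect(a[:,:2].astype(np.float32))
        print(c,n,len(a),"mean",a.mean(0).round(4),"rect",np.round(q[0],4),np.round(q[1],4),round(q[2],1),"z",np.percentile(a[:,2],[2,50,98]).round(4))
        if n in("blocktop","stand"): print(np.round(cv2.boxPoints(q),4).tolist())
    for q in ["shutter_bore"]:
        for o in imaging.pinpoint(q,p)[:2]:
            uu,vv=o["point"][0]*512,o["point"][1]*384; print(q,o["score"],onplane(p,uu,vv,.06).round(4))
    x0=(160,160,110,70) if c=="scene" else (230,210,70,80)
    cr=p["image"][x0[1]:x0[1]+x0[3],x0[0]:x0[0]+x0[2]]
    cv2.imwrite(f"pics/bl_{c}.png",cv2.resize(cr[:,:,::-1],None,fx=7,fy=7,interpolation=cv2.INTER_CUBIC))
    x0=(310,150,110,90) if c=="scene" else (170,150,90,60)
    cr=p["image"][x0[1]:x0[1]+x0[3],x0[0]:x0[0]+x0[2]]
    cv2.imwrite(f"pics/st_{c}.png",cv2.resize(cr[:,:,::-1],None,fx=6,fy=6,interpolation=cv2.INTER_CUBIC))
```

```text
scene blocktop 860 mean [ 0.5607 -0.2025  0.0584] rect [ 0.5576 -0.1912] [0.067  0.1699] 2.9 z [0.0547 0.0585 0.0615]
[[0.5199000239372253, -0.1080000028014183], [0.5284000039100647, -0.2777999937534332], [0.595300018787384, -0.274399995803833], [0.5867999792098999, -0.1046999990940094]]
scene pinhead 122 mean [0.479  0.1637 0.0823] rect [0.4758 0.1632] [0.0199 0.0189] 21.4 z [0.0627 0.0849 0.0943]
scene plughead 109 mean [0.4635 0.2416 0.0724] rect [0.4597 0.241 ] [0.0218 0.02  ] 14.7 z [0.0604 0.0748 0.079 ]
scene stand 730 mean [0.4721 0.2032 0.0488] rect [0.4659 0.2024] [0.0546 0.1301] 10.4 z [0.0442 0.049  0.0525]
[[0.42719998955726624, 0.2614000141620636], [0.45080000162124634, 0.13349999487400055], [0.5044999718666077, 0.14339999854564667], [0.48089998960494995, 0.27129998803138733]]
scene bench 1158 mean [ 0.552   0.0011 -0.0007] rect [5.5e-01 1.0e-04] [0.1    0.0997] 0.0 z [-0.0031 -0.0008  0.0018]
shutter_bore 0.92 [ 0.5522 -0.219   0.06  ]
shutter_bore 0.36 [ 0.6193 -0.1462  0.06  ]
side blocktop 834 mean [ 0.5574 -0.2149  0.0601] rect [ 0.5578 -0.1933] [0.065 0.17 ] 2.5 z
[... 163 characters left out ...]
99890327454, -0.10689999908208847]]
side pinhead 67 mean [0.4743 0.1566 0.082 ] rect [0.4738 0.1607] [0.018  0.0193] 33.2 z [0.0633 0.0825 0.0969]
side plughead 49 mean [0.4591 0.235  0.0722] rect [0.4593 0.2366] [0.02   0.0204] 20.2 z [0.0606 0.0733 0.0816]
side stand 188 mean [0.4654 0.1786 0.0498] rect [0.4738 0.1826] [0.0722 0.1809] 23.4 z [0.0433 0.0506 0.0528]
[[0.4047999978065491, 0.25130000710487366], [0.4765999913215637, 0.0851999968290329], [0.542900025844574, 0.11389999836683273], [0.47099998593330383, 0.2800000011920929]]
side bench 465 mean [0.5465 0.0059 0.0013] rect [5.502e-01 1.000e-04] [0.0998 0.0996] 0.3 z [-0.0009  0.0012  0.0039]
shutter_bore 0.6 [ 0.5632 -0.2065  0.06  ]
```

View pics/bl_scene.png

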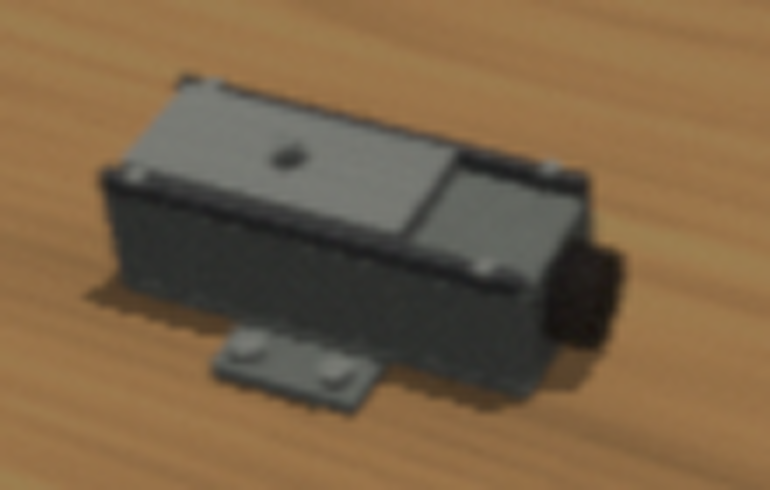

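View pics/st_scene.png

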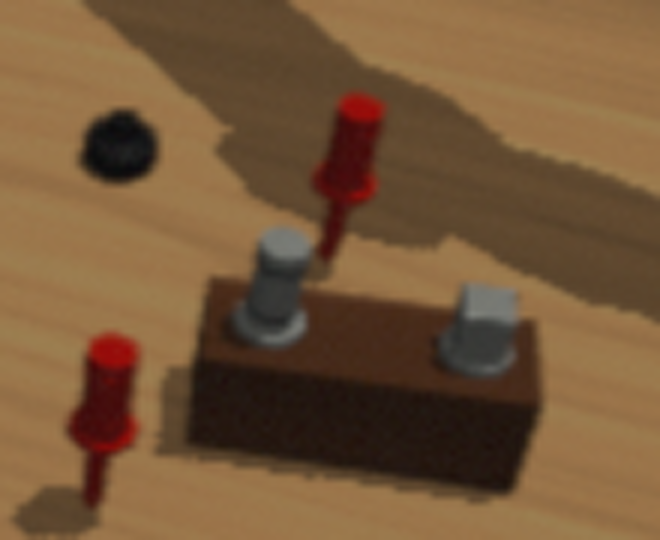

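```bash
cat >> h.py <<'E'
from scipy.spatial.transform import Rotation as Ro
def go(pos,yaw=None):
    """shift in tool axes to world TCP pos, tool down, jaw axis at yaw deg from world x"""
    s=r.get_state();R0=Ro.from_quat(s["eef_rot"]);d=R0.inv().apply(np.array(pos)-s["tool_pos"])
    out=d.round(5).tolist()
    if yaw is not None:
        a=np.radians(yaw);y=np.array([np.cos(a),np.sin(a),0]);z=np.array([0,0,-1.]);x=np.cross(y,z)
        rv=(R0.inv()*Ro.from_matrix(np.stack([x,y,z],1))).as_rotvec(degrees=True);out+=rv.round(2).tolist()
    print("go",out)
E
python3 - <<'E'
from h import *
go((.475,.162,.24),92.7)
E
```

```text
go [-0.40273, -0.32559, 0.02372, 0.01, 0.0, -20.5]
```

>>> send_rows(
  moves=[-0.032,-0.026,0.002,0,0,-3,-0.064,-0.052,0.004,0,0,-6,-0.096,-0.078,0.006,0,0,-9,-0.128,-0.104,0.008,0,0,-12,-0.16,-0.13,0.01,0,0,-15],
  claw=-0.1,
)

```text
clock: 1.32
tool_pos: [0.3045, 0.4208, 0.2538]
eef_rot: [0.023, 1.0, 0.0, 0.0]
contact_force: [0.7, 0.3, 0.2]
opening: 0.644
```

Run:
```python
from h import *
go((.475,.162,.24),92.7)
```

```text
go [-0.18222, -0.25073, 0.0138, 0.02, 0.03, -5.33]
```

>>> send_rows(
  moves=[-0.024,-0.033,0.002,0,0,-2,-0.048,-0.066,0.004,0,0,-4,-0.072,-0.099,0.006,0,0,-5.3,-0.096,-0.132,0.008,0,0,-5.3,-0.12,-0.165,0.01,0,0,-5.3],
)

```text
clock: 1.73
tool_pos: [0.4178, 0.2488, 0.244]
eef_rot: [-0.023, 1.0, 0.0, 0.001]
contact_force: [1.4, 0.5, -0.0]
opening: 0.551
```

Run:
```python
from h import *
go((.475,.162,.24),92.7)
```

```text
go [-0.05311, -0.08936, 0.00395, 0.04, 0.06, -0.02]
```

>>> send_rows(
  moves=[-0.019,-0.032,0.001,0,0,0,-0.038,-0.064,0.003,0,0,0,-0.053,-0.089,0.004,0,0,0,-0.053,-0.089,0.004,0,0,0,-0.053,-0.089,0.004,0,0,0],
)

```text
clock: 2.15
tool_pos: [0.4758, 0.1605, 0.2398]
eef_rot: [-0.021, 1.0, 0.0, 0.001]
contact_force: [0.7, 0.3, -0.7]
opening: 0.549
```

Run:
```python
from h import *
p=imaging.snapshot("wrist");save(p,"w1.png");R,t,K=cam(p);print(-R.T@t,R.round(2).tolist())
for q in ["pin_head","plug_head"]:
    for o in imaging.pinpoint(q,p)[:3]:
        u,v=o["point"][0]*512,o["point"][1]*384
        print(q,round(o["score"],2),round(u),round(v),onplane(p,u,v,.074).round(4), w(p,u,v).round(4))
v,u=np.mgrid[:384,:512]; d=p["depth"].astype(float)
W=(np.stack([(u-K[0,2])/K[0,0]*d,(v-K[1,2])/K[1,1]*d,d],-1)-t)@R
for n,b in dict(pintop=(.44,.52,.13,.2,.088,.1),plug=(.43,.5,.2,.27,.066,.09),stand=(.42,.54,.1,.3,.043,.053)).items():
    m=(d>0)
    for i in range(3): m&=(W[...,i]>b[2*i])&(W[...,i]<b[2*i+1])
    a=W[m]
    if len(a)<5: print(n,len(a));continue
    q=cv2.minAreaRect(a[:,:2].astype(np.float32)); print(n,len(a),a.mean(0).round(4),np.round(q[0],4),np.round(q[1],4),round(q[2],1),np.median(a[:,2]))
print(r.get_state()["tool_pos"])
```

```text
[0.40820983 0.15756753 0.35997765] [[-0.04, 1.0, 0.0], [0.96, 0.04, 0.27], [0.27, 0.01, -0.96]]
pin_head 0.84 150 208 [0.5091 0.0575 0.074 ] [0.5283 0.0385 0.0196]
pin_head 0.69 261 179 [0.4757 0.1637 0.074 ] [0.4712 0.1633 0.0931]
plug_head 0.76 342 165 [0.4593 0.2386 0.074 ] [0.4587 0.2377 0.0772]
pintop 393 [0.4735 0.163  0.093 ] [0.4739 0.1628] [0.0195 0.0185] 2.7 0.09306027409115133
plug 551 [0.458  0.2404 0.0761] [0.4587 0.2413] [0.0202 0.0204] 9.6 0.07698412110512841
stand 4993 [0.4644 0.2016 0.0492] [0.4665 0.2024] [0.0504 0.1301] 11.1 0.04919917408058356
[0.47419002 0.16393697 0.24015388]
```

View pics/w1.png

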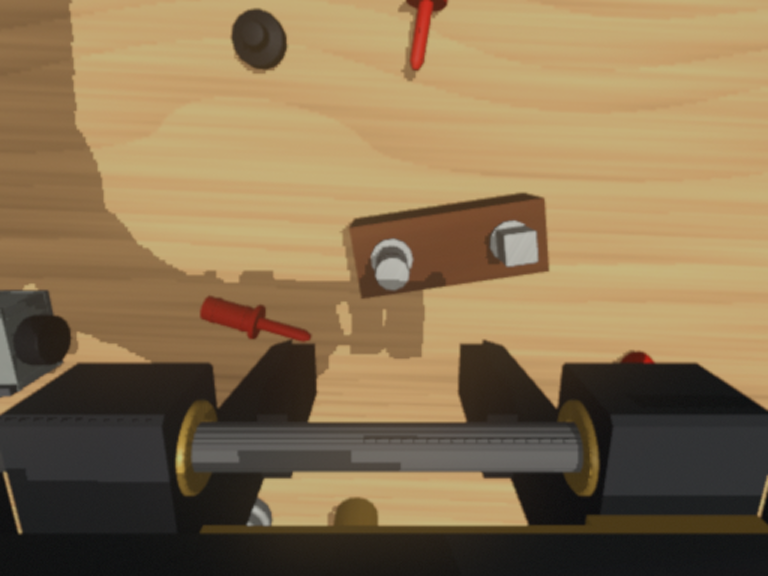

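Run:
```python
from h import *
p=imaging.snapshot("scene")
cr=p["image"][130:260,270:430]
cv2.imwrite("pics/s2.png",cv2.resize(cr[:,:,::-1],None,fx=4.5,fy=4.5,interpolation=cv2.INTER_CUBIC))
for o in imaging.pinpoint("pin_head",p)[:4]:
    u,v=o["point"][0]*512,o["point"][1]*384; print(u,v,w(p,u,v).round(3))
go((.4742,.1630,.083),92.7)
```

```text
298.3936 213.6192 [0.533 0.043 0.022]
371.712 172.30079999999998 [0.307 0.175 0.026]
355.3792 198.2976 [0.483 0.164 0.075]
go [0.00018, -0.00121, 0.15715, 0.08, 0.06, 0.16]
```

View pics/s2.png

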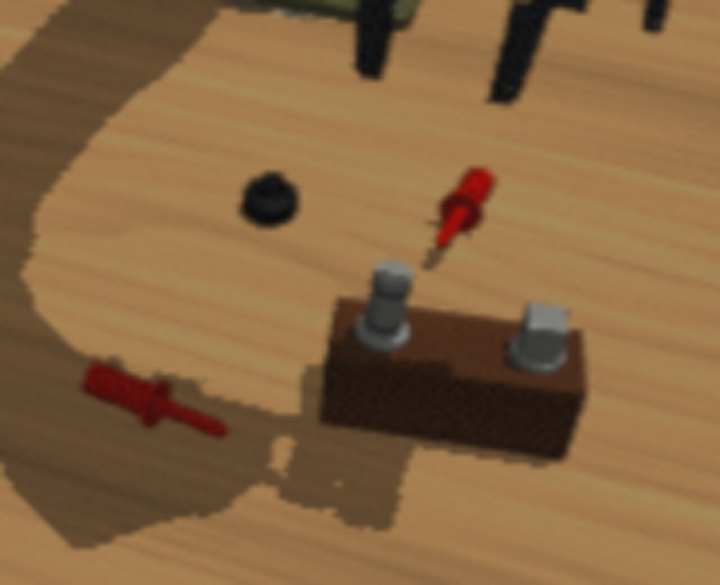

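>>> send_rows(
  moves=[0,-0.001,0.035,0,0,0,0,-0.001,0.07,0,0,0,0,-0.001,0.1,0,0,0,0,-0.001,0.125,0,0,0,0,-0.001,0.14,0,0,0],
)

```text
clock: 2.82
tool_pos: [0.4728, 0.1642, 0.0979]
eef_rot: [-0.026, 1.0, 0.0, -0.001]
contact_force: [0.6, 0.2, -0.4]
opening: 0.548
```

Run:
```python
from h import *
go((.4742,.1630,.083),92.7)
```

```text
go [-0.00135, -0.00132, 0.01488, 0.06, -0.1, 0.32]
```

>>> send_rows(
  moves=[-0.001,-0.001,0.008,0,0,0,-0.001,-0.001,0.015,0,0,0.3,-0.001,-0.001,0.015,0,0,0.3,-0.001,-0.001,0.015,0,0,0.3,-0.001,-0.001,0.015,0,0,0.3],
)

```text
clock: 3.23
tool_pos: [0.4744, 0.1636, 0.0838]
eef_rot: [-0.024, 1.0, 0.001, -0.0]
contact_force: [-0.5, 0.0, -0.5]
opening: 0.549
```

>>> send_rows(
  moves=[0,0,0,0,0,0,0,0,0,0,0,0,0,0,0,0,0,0,0,0,0,0,0,0,0,0,0,0,0,0],
  claw=1,
  grip_force=25,
)

```text
clock: 3.65
tool_pos: [0.4745, 0.1636, 0.084]
eef_rot: [-0.024, 1.0, 0.001, 0.0]
contact_force: [0.5, -0.0, 2.8]
opening: 0.221
```

Run:
```python
from h import *
p=imaging.snapshot("wrist");save(p,"w2.png");s=r.get_state();print(s["tool_pos"],s["contact_force"],s["opening"]*88)
```

```text
[0.47452176 0.16363659 0.08402998] [-0.43840784 -0.69401252  1.59309048] 18.612531419048665
```

View pics/w2.png

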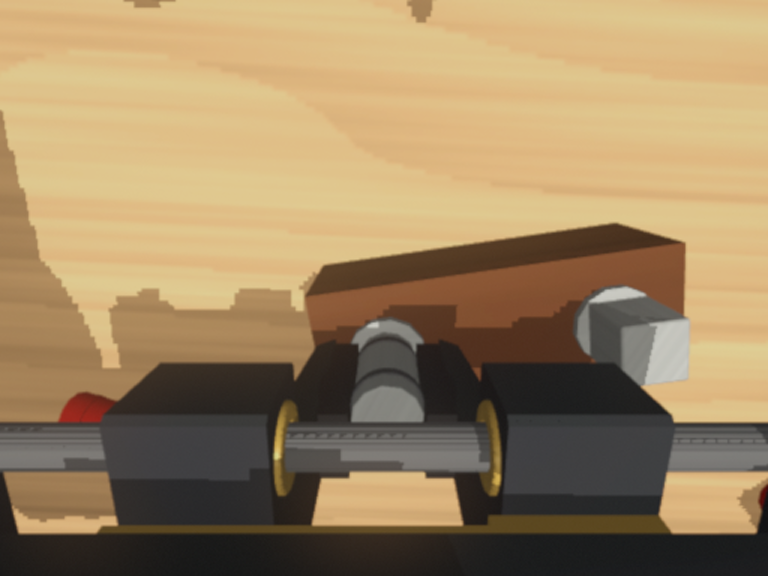

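>>> send_rows(
  moves=[0,0,-0.005,0,0,0,0,0,-0.02,0,0,0,0,0,-0.045,0,0,0,0,0,-0.075,0,0,0,0,0,-0.1,0,0,0],
)

```text
clock: 4.12
tool_pos: [0.4741, 0.1633, 0.1855]
eef_rot: [-0.024, 1.0, 0.001, -0.0]
contact_force: [0.3, 0.6, -1.0]
opening: 0.215
```

Run:
```python
from h import *
p=imaging.snapshot("side")
cr=p["image"][90:220,140:300]
cv2.imwrite("pics/s3.png",cv2.resize(cr[:,:,::-1],None,fx=4.5,fy=4.5,interpolation=cv2.INTER_CUBIC))
s=r.get_state();print(s["tool_pos"],s["contact_force"],s["opening"]*88)
p=imaging.snapshot("scene")
print(onplane(p,160+290/7,160+157/7,.06))
go((.56,-.21,.185),92.7)
```

```text
[0.47623527 0.16422504 0.1894017 ] [-0.68661839  0.31620847  2.20836652] 18.912135920395926
[ 0.56033798 -0.21134403  0.06      ]
go [-0.0661, -0.37779, 0.00119, 0.25, 0.37, -0.01]
```

View pics/s3.png

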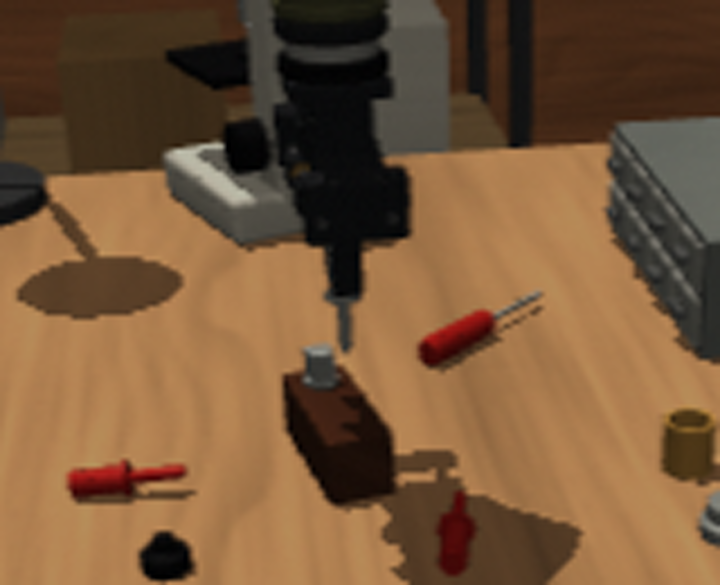

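>>> send_rows(
  moves=[-0.006,-0.037,0,0,0,0,-0.012,-0.074,0,0,0,0,-0.018,-0.111,0,0,0,0,-0.026,-0.148,0,0,0,0,-0.033,-0.185,0,0,0,0],
)

```text
clock: 4.63
tool_pos: [0.5174, -0.0209, 0.1859]
eef_rot: [-0.024, 1.0, 0.002, 0.002]
contact_force: [1.1, 0.5, -0.7]
opening: 0.217
```

Run:
```python
from h import *
go((.559,-.205,.19),92.7)
```

```text
go [-0.03287, -0.18587, -0.00469, 0.24, 0.27, 0.01]
```

>>> send_rows(
  moves=[-0.006,-0.037,-0.001,0,0,0,-0.012,-0.074,-0.002,0,0,0,-0.018,-0.111,-0.003,0.1,0.1,0,-0.026,-0.148,-0.004,0.2,0.2,0,-0.033,-0.183,-0.005,0.2,0.2,0],
)

```text
clock: 5.05
tool_pos: [0.5583, -0.2045, 0.1891]
eef_rot: [-0.023, 1.0, 0.0, -0.0]
contact_force: [1.4, 1.0, -1.9]
opening: 0.219
```

>>> send_rows(
  moves=[0,0,0,0,0,0,0,0,0,0,0,0,0,0,0,0,0,0,0,0,0,0,0,0,0,0,0,0,0,0],
)

```text
clock: 5.47
tool_pos: [0.5581, -0.2023, 0.1889]
eef_rot: [-0.025, 1.0, 0.001, -0.001]
contact_force: [-0.6, 0.1, -1.0]
opening: 0.217
```

```bash
cat > look.py <<'E'
from h import *
import sys
p=imaging.snapshot("wrist");save(p,sys.argv[1]);R,t,K=cam(p)
s=r.get_state();print(s["tool_pos"],s["contact_force"],s["opening"]*88, Ro.from_quat(s["eef_rot"]).as_matrix().round(4).tolist())
for q in ["shutter_bore","pin_tip","rack_face"]:
    for o in imaging.pinpoint(q,p)[:2]:
        u,v=o["point"][0]*512,o["point"][1]*384
        print(q,round(o["score"],2),round(u,1),round(v,1),onplane(p,u,v,.06).round(4), w(p,u,v).round(4))
v,u=np.mgrid[:384,:512]; d=p["depth"].astype(float)
W=(np.stack([(u-K[0,2])/K[0,0]*d,(v-K[1,2])/K[1,1]*d,d],-1)-t)@R
for n,b in dict(block=(.5,.62,-.3,-.08,.05,.066),shut=(.5,.62,-.3,-.08,.0592,.0625)).items():
    m=(d>0)
    for i in range(3): m&=(W[...,i]>b[2*i])&(W[...,i]<b[2*i+1])
    a=W[m]
    q=cv2.minAreaRect(a[:,:2].astype(np.float32)); print(n,len(a),a.mean(0).round(4),np.round(q[0],4),np.round(q[1],4),round(q[2],1),np.percentile(a[:,2],[5,25,50,75,95]).round(4))
E
python3 look.py w3.png
```

```text
[ 0.55825278 -0.20261056  0.18909394] [ 0.49508622 -0.47129184 -1.61154478] 19.38861643948546 [[-0.9988, -0.0494, -0.0014], [-0.0494, 0.9988, 0.0017], [0.0013, 0.0018, -1.0]]
shutter_bore 0.58 244.1 187.4 [ 0.5568 -0.2134  0.06  ] [ 0.5624 -0.2141  0.0391]
pin_tip 0.97 260.8 208.9 [ 0.5748 -0.1987  0.06  ] [ 0.5533 -0.2006  0.124 ]
rack_face 0.57 268.2 183.5 [ 0.5526 -0.1938  0.06  ] [ 0.553  -0.1937  0.0585]
block 11292 [ 0.5548 -0.2049  0.0581] [ 0.5574 -0.1923] [0.0649 0.1704] 2.8 [0.0527 0.0575 0.0588 0.0594 0.0601]
shut 3771 [ 0.5569 -0.2138  0.0597] [ 0.5572 -0.1953] [0.0636 0.1524] 2.4 [0.0592 0.0594 0.0596 0.06   0.0605]
```

View pics/w3.png

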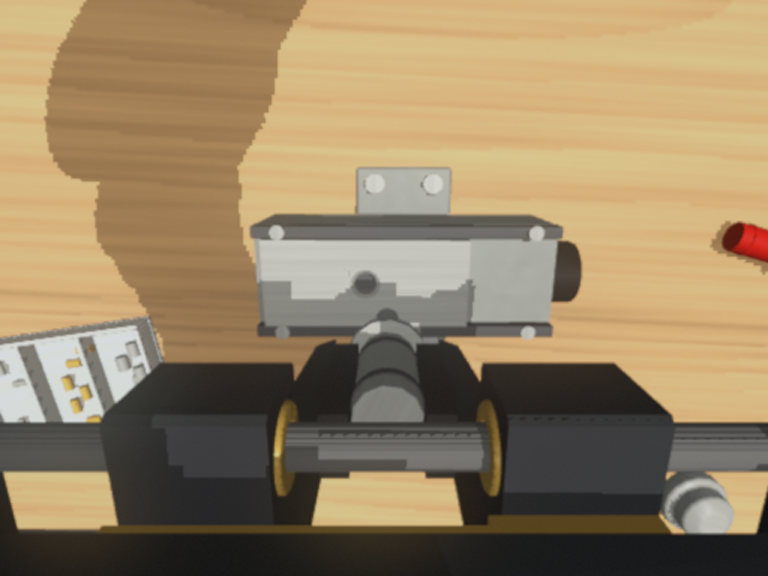

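Run:
```python
from h import *
p=imaging.snapshot("wrist")
s=r.get_state();M=Ro.from_quat(s["eef_rot"]).as_matrix();T=s["tool_pos"]
for k in (.03,.034,.071,.076): print(k,proj(p,T+M[:,2]*k), (T+M[:,2]*k).round(4))
for o in imaging.pinpoint("pin_tip",p)[:1]:print(o["point"][0]*512,o["point"][1]*384)
g=cv2.cvtColor(p["image"],cv2.COLOR_RGB2GRAY)
b=g[176:200,230:260]; 
for row in g[180:198,234:256]: print(*row)
x,y=215,160
cv2.imwrite("pics/w4.png",cv2.resize(p["image"][y:y+75,x:x+90,::-1],None,fx=8,fy=8,interpolation=cv2.INTER_NEAREST))
```

```text
0.03 [257.44063972 238.91839281] [ 0.5583 -0.2038  0.1592]
0.034 [257.44604571 235.81190502] [ 0.5583 -0.2038  0.1552]
0.071 [257.48629206 212.68478049] [ 0.5583 -0.2038  0.1182]
0.076 [257.49066873 210.16977208] [ 0.5583 -0.2038  0.1132]
258.4064 209.5872
185 190 196 197 197 195 187 179 171 165 161 162 163 165 173 184 192 196 196 196 196 196
193 195 197 197 195 187 172 160 153 144 138 135 136 138 148 160 172 187 194 196 196 196
197 196 196 192 180 169 157 144 132 123 119 116 116 111 116 131 146 157 178 192 195 196
196 196 194 182 166 152 136 124 115 112 110 111 109 97 93 102 119 135 157 184 194 195
195 194 187 172 158 137 119 111 110 109 109 109 108 104 101 92 96 117 142 171 189 194
195 193 178 163 145 122 110 108 108 108 109 108 109 108 106 92 85 98 133 156 183 194
194 187 162 151 127 100 94 94 94 94 93 93 94 94 92 86 83 89 124 146 173 190
177 157 134 126 106 86 84 83 83 83 84 83 83 84 83 83 82 85 106 128 158 184
166 134 119 111 94 83 81 81 81 82 82 82 82 81 82 82 82 84 97 114 134 156
163 132 119 112 96 84 82 82 81 81 81 81 81 81 81 81 81 84 97 112 121 134
150 132 122 116 99 87 83 81 81 80 81 81 81 82 81 82 81 86 102 115 123 134
139 133 122 117 105 91 85 82 82 81 81 81 81 81 82 82 82 91 110 119 125 134
138 136 125 118 113 101 89 86 85 83 82 82 81 82 84 84 88 98 113 120 128 135
136 135 128 120 116 108 96 89 88 87 86 86 86 86 87 89 96 109 117 121 130 134
134 134 131 123 118 114 109 100 91 90 88 89 89 89 90 97 108 115 118 124 131 133
134 134 133 129 121 117 115 111 106 103 98 98 99 100 105 111 115 118 122 129 133 134
136 135 135 134 129 123 120 117 116 115 113 113 113 113 116 118 120 123 130 134 135 135
137 137 137 137 135 133 128 124 121 120 120 120 120 120 121 125 130 133 135 136 136 136
```

View pics/w4.png

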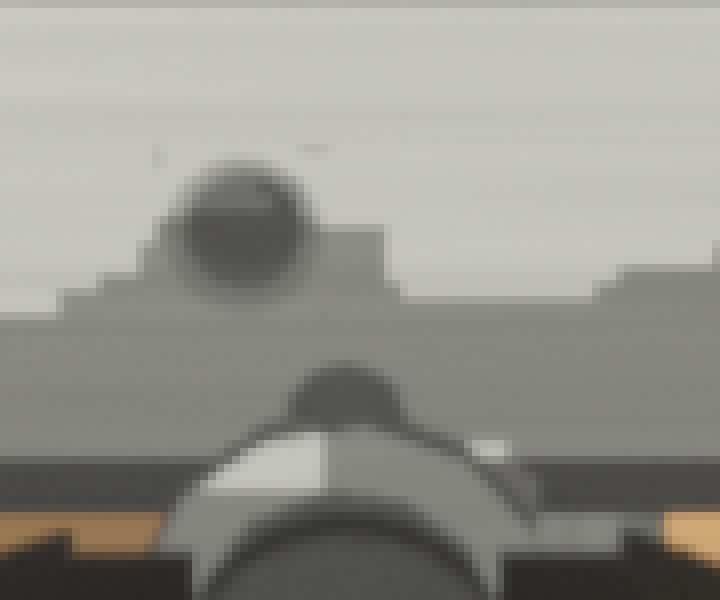

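Run:
```python
from h import *
p=imaging.snapshot("wrist")
b=onplane(p,245,188.6,.06);print(b)
s=r.get_state();T=s["tool_pos"];print(T)
print((b-np.array([.5574,-.1923,.06]))@np.array([[np.cos(.0489),np.sin(.0489),0],[-np.sin(.0489),np.cos(.0489),0],[0,0,1]]).T)
go((b[0],b[1],.15),92.8)
```

```text
[ 0.55816483 -0.21458997  0.06      ]
[ 0.55830621 -0.20423759  0.18920142]
[-0.00032563 -0.02230071  0.        ]
go [0.00059, -0.01037, 0.03919, 0.05, -0.05, -0.11]
```

>>> send_rows(
  moves=[0,-0.003,0.01,0,0,0,0,-0.006,0.02,0,0,0,0,-0.009,0.03,0,0,0,0,-0.01,0.039,0,0,0,0,-0.01,0.039,0,0,0],
)

```text
clock: 6.23
tool_pos: [0.5571, -0.2146, 0.1474]
eef_rot: [-0.023, 1.0, 0.001, -0.003]
contact_force: [1.2, 0.2, -1.0]
opening: 0.218
```

```bash
cat > tip.py <<'E'
from h import *
import sys
p=imaging.snapshot("wrist")
x,y=205,140
cv2.imwrite("pics/"+sys.argv[1],cv2.resize(p["image"][y:y+90,x:x+110,::-1],None,fx=7,fy=7,interpolation=cv2.INTER_NEAREST))
P=[]
for i in range(6):
    s=r.get_state();P.append(s["tool_pos"])
M=Ro.from_quat(s["eef_rot"]).as_matrix();T=np.mean(P,0);print(T,s["contact_force"],M[:,2])
for k in (.071,.076): print(k,proj(p,T+M[:,2]*k), (T+M[:,2]*k).round(4))
for o in imaging.pinpoint("pin_tip",p)[:1]:print("nn tip",o["point"][0]*512,o["point"][1]*384)
print("bore pred",proj(p,[.5582,-.2146,.06]))
E
python3 tip.py t1.png
```

```text
[ 0.55765673 -0.21432048  0.14848188] [-0.63302998  0.53258551 -0.83371066] [-0.00403388  0.00160655 -0.99999057]
0.071 [258.33071897 214.31151622] [ 0.5574 -0.2142  0.0775]
0.076 [258.31509492 211.75832588] [ 0.5574 -0.2142  0.0725]
nn tip 258.816 207.8976
bore pred [257.61815199 207.07432573]
```

View pics/t1.png

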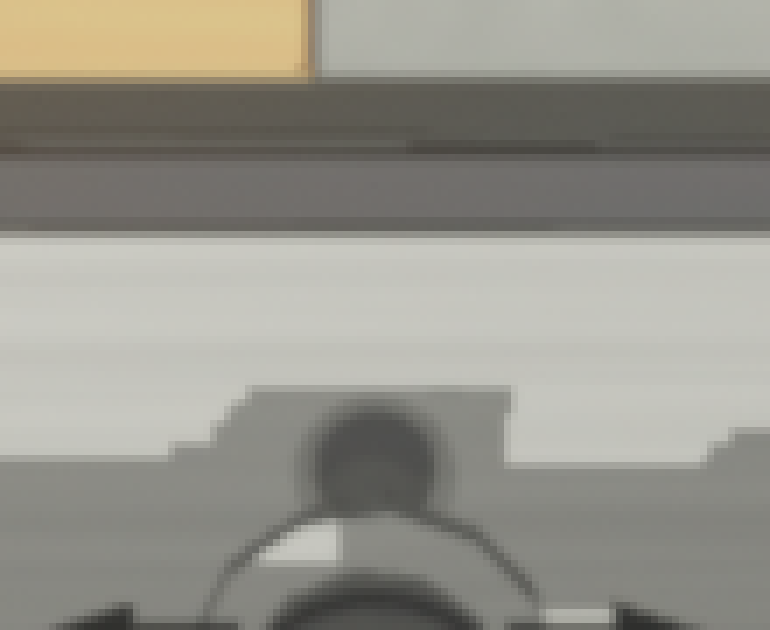

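>>> send_rows(
  moves=[-0.0008,0,0.003,0,0,0,-0.0008,0,0.006,0,0,0,-0.0008,0,0.009,0,0,0,-0.0008,0,0.012,0,0,0,-0.0008,0,0.015,0,0,0],
)

```text
clock: 6.75
tool_pos: [0.5592, -0.214, 0.1342]
eef_rot: [-0.024, 1.0, 0.001, -0.001]
contact_force: [-0.4, -0.4, -1.1]
opening: 0.218
```

```bash
python3 tip.py t2.png
```

```text
[ 0.55879844 -0.21391748  0.13359813] [-0.21144027  0.27483589 -1.47111405] [-0.0031193   0.00170082 -0.99999369]
0.071 [258.05320665 211.78053607] [ 0.5586 -0.2138  0.0626]
0.076 [258.04748616 209.28478891] [ 0.5586 -0.2138  0.0576]
nn tip 260.7104 211.3152
bore pred [256.84807377 209.88400537]
```

View pics/t2.png

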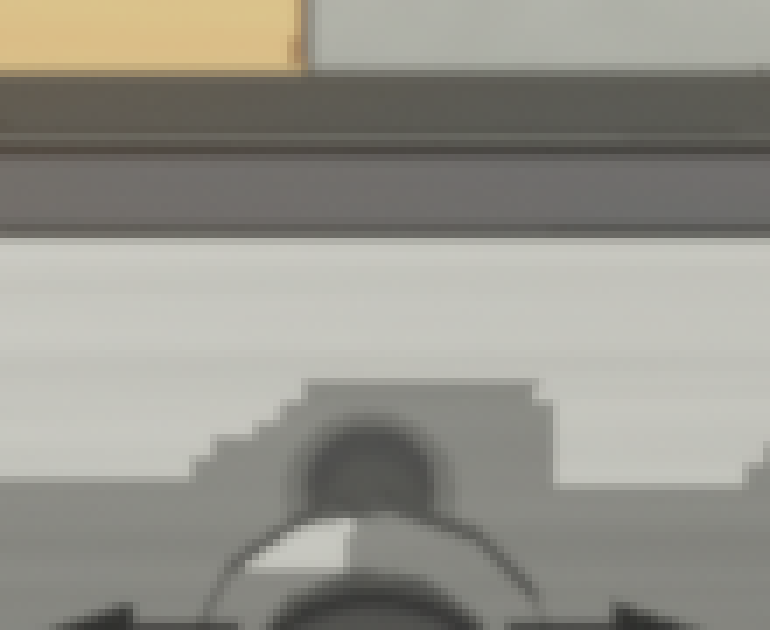

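>>> send_rows(
  moves=[0,-0.0005,0.003,0,0,0,0,-0.0005,0.006,0,0,0,0,-0.0005,0.009,0,0,0,0,-0.0005,0.011,0,0,0,0,-0.0005,0.012,0,0,0],
)

```text
clock: 7.27
tool_pos: [0.5586, -0.2144, 0.1214]
eef_rot: [-0.023, 1.0, 0.001, -0.002]
contact_force: [-0.2, 0.5, -0.8]
opening: 0.22
```

```bash
python3 tip.py t3.png
```

```text
[ 0.55855653 -0.21434892  0.12137355] [ 0.7343837   0.16617699 -1.0644032 ] [-0.00383209  0.00187232 -0.9999909 ]
0.071 [257.92353145 212.67163887] [ 0.5583 -0.2142  0.0504]
0.076 [257.9187331  210.15660411] [ 0.5583 -0.2142  0.0454]
nn tip 257.8944 208.2048
bore pred [257.35105064 217.6566248 ]
```

View pics/t3.png

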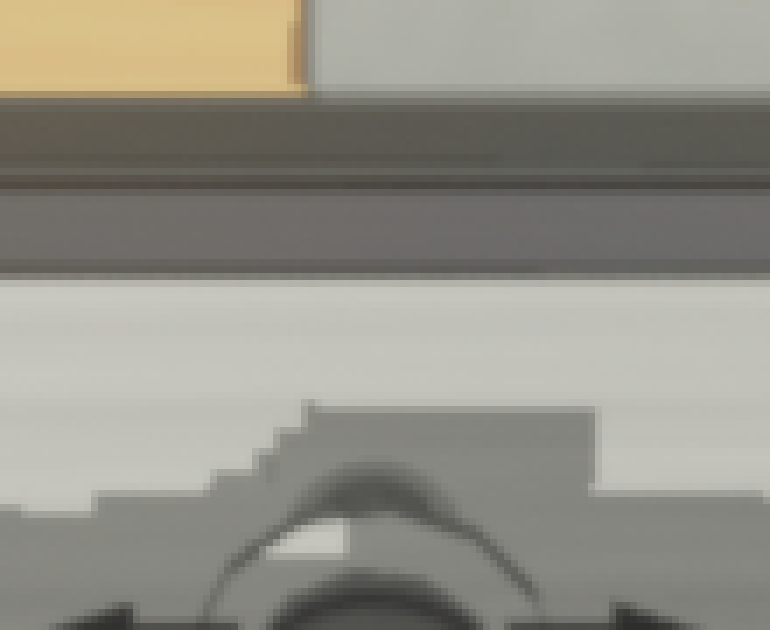

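>>> send_rows(
  moves=[0,0,0.002,0,0,0,0,0,0.004,0,0,0,0,0,0.005,0,0,0,0,0,0.006,0,0,0,0,0,0.007,0,0,0],
)

```text
clock: 7.78
tool_pos: [0.5588, -0.2143, 0.1148]
eef_rot: [-0.024, 1.0, 0.001, -0.002]
contact_force: [-1.1, -0.1, 2.7]
opening: 0.214
```

```bash
cat > st.py <<'E'
from h import *
s=[r.get_state() for i in range(8)]
f=np.mean([a["contact_force"] for a in s],0);P=np.mean([a["tool_pos"] for a in s],0)
M=Ro.from_quat(np.mean([a["eef_rot"] for a in s],0)).as_matrix()
c,n=np.cos(.0489),np.sin(.0489)
t=P+M[:,2]*.066-np.array([.5574,-.1923,0])
print("clk",s[-1]["clock"],"P",P.round(5),"F",f.round(2),"mom",np.mean([a["moment"] for a in s],0).round(3),"zaxis",M[:,2].round(4),"yaw",np.degrees(np.arctan2(M[1,1],M[0,1])).round(2))
print("block xy mm",((c*t[0]+n*t[1])*1e3).round(2),((-n*t[0]+c*t[1])*1e3).round(2),"tip z",((P[2]-.076)*1e3).round(2), "op",s[-1]["opening"]*88)
E
python3 st.py
```

```text
clk 7.7833 P [ 0.55883 -0.21432  0.11478] F [-1.06 -0.13  2.66] mom [0.087 0.181 0.009] zaxis [-0.0032  0.0017 -1.    ] yaw 92.7
block xy mm 0.15 -21.94 tip z 38.78 op 18.795332973027303
```

>>> send_rows(
  moves=[0,0.0016,0,0,0,0,0,0.0032,0,0,0,0,0,0.0048,0,0,0,0,0,0.0064,0,0,0,0,0,0.008,0,0,0,0],
)

```text
clock: 8.2
tool_pos: [0.5586, -0.2067, 0.1151]
eef_rot: [-0.023, 1.0, 0.0, -0.001]
contact_force: [-0.3, -2.3, 2.7]
opening: 0.219
```

```bash
python3 st.py
```

```text
clk 8.2 P [ 0.55864 -0.20674  0.11508] F [-0.34 -2.28  2.65] mom [-0.608  0.056 -0.034] zaxis [-2.6e-03  9.0e-04 -1.0e+00] yaw 92.68
block xy mm 0.36 -14.42 tip z 39.08 op 19.26795502075808
```

>>> send_rows(
  moves=[0,0.001,0,0,0,0,0,0.002,0,0,0,0,0,0.003,0,0,0,0,0,0.004,0,0,0,0,0,0.005,0.0003,0,0,0],
)

```text
clock: 8.62
tool_pos: [0.5585, -0.2017, 0.1149]
eef_rot: [-0.023, 1.0, 0.0, -0.001]
contact_force: [0.1, -2.2, 3.7]
opening: 0.217
```

```bash
python3 st.py
```

```text
clk 8.6167 P [ 0.5585  -0.20172  0.11486] F [ 0.08 -2.19  3.7 ] mom [-0.649 -0.016  0.016] zaxis [-2.3e-03  7.0e-04 -1.0e+00] yaw 92.67
block xy mm 0.48 -9.41 tip z 38.86 op 19.056885739937396
```

>>> send_rows(
  moves=[0,0.001,0,0,0,0,0,0.002,0,0,0,0,0,0.003,0,0,0,0,0,0.004,0,0,0,0,0,0.005,0,0,0,0],
)

```text
clock: 9.03
tool_pos: [0.5583, -0.1966, 0.1148]
eef_rot: [-0.023, 1.0, 0.0, -0.001]
contact_force: [0.0, -2.2, 2.8]
opening: 0.218
```

```bash
python3 st.py
```

```text
clk 9.0333 P [ 0.55826 -0.19665  0.11485] F [ 0.02 -2.21  2.8 ] mom [-0.67  -0.038 -0.005] zaxis [-2.3e-03  7.0e-04 -1.0e+00] yaw 92.67
block xy mm 0.5 -4.33 tip z 38.85 op 19.16743886942077
```

>>> send_rows(
  moves=[0,0.001,0,0,0,0,0,0.002,0,0,0,0,0,0.003,0,0,0,0,0,0.004,0,0,0,0,0,0.005,0.0002,0,0,0],
)

```text
clock: 9.45
tool_pos: [0.5581, -0.1916, 0.1147]
eef_rot: [-0.023, 1.0, 0.0, -0.001]
contact_force: [0.2, -3.0, 2.2]
opening: 0.217
```

```bash
python3 st.py
```

```text
clk 9.45 P [ 0.55807 -0.19159  0.11472] F [ 0.18 -2.96  2.25] mom [-0.678  0.012 -0.006] zaxis [-2.2e-03  6.0e-04 -1.0e+00] yaw 92.67
block xy mm 0.56 0.72 tip z 38.72 op 19.07950700329402
```

>>> send_rows(
  moves=[0,0.001,0.0003,0,0,0,0,0.002,0.0004,0,0,0,0,0.003,0.0004,0,0,0,0,0.004,0.0004,0,0,0,0,0.005,0.0004,0,0,0],
)

```text
clock: 9.87
tool_pos: [0.5579, -0.1866, 0.1144]
eef_rot: [-0.023, 1.0, 0.0, -0.001]
contact_force: [-0.4, -2.9, 3.8]
opening: 0.219
```

```bash
python3 st.py
```

```text
clk 9.8667 P [ 0.55785 -0.18655  0.11439] F [-0.41 -2.87  3.79] mom [-0.672  0.016 -0.018] zaxis [-2.2e-03  5.0e-04 -1.0e+00] yaw 92.67
block xy mm 0.59 5.76 tip z 38.39 op 19.2390312523218
```

>>> send_rows(
  moves=[0,0.001,0,0,0,0,0,0.002,0,0,0,0,0,0.003,0,0,0,0,0,0.004,0,0,0,0,0,0.005,0,0,0,0],
)

```text
clock: 10.28
tool_pos: [0.5576, -0.1815, 0.1144]
eef_rot: [-0.023, 1.0, 0.0, -0.001]
contact_force: [0.5, -2.8, 3.9]
opening: 0.217
```

```bash
python3 st.py
```

```text
clk 10.2833 P [ 0.55761 -0.18146  0.11438] F [ 0.53 -2.82  3.87] mom [-0.74   0.023 -0.003] zaxis [-2.2e-03  5.0e-04 -1.0e+00] yaw 92.67
block xy mm 0.59 10.86 tip z 38.38 op 19.13291085033311
```

>>> send_rows(
  moves=[0,0.001,0,0,0,0,0,0.002,0,0,0,0,0,0.003,0,0,0,0,0,0.004,0,0,0,0,0,0.005,0,0,0,0],
)

```text
clock: 10.7
tool_pos: [0.5571, -0.1757, 0.1139]
eef_rot: [-0.024, 1.0, 0.001, -0.001]
contact_force: [-1.1, -1.2, -1.6]
opening: 0.213
```

```bash
python3 st.py
```

```text
clk 10.7 P [ 0.55708 -0.17567  0.11394] F [-1.14 -1.16 -1.55] mom [-0.136 -0.119 -0.003] zaxis [-0.003   0.0015 -1.    ] yaw 92.7
block xy mm 0.3 16.73 tip z 37.94 op 18.74382066182137
```

>>> send_rows(
  moves=[0,0,0.0005,0,0,0,0,0,0.001,0,0,0,0,0,0.0015,0,0,0,0,0,0.002,0,0,0,0,0,0.002,0,0,0],
)

```text
clock: 11.12
tool_pos: [0.5569, -0.1754, 0.1117]
eef_rot: [-0.024, 1.0, 0.001, -0.002]
contact_force: [1.0, -0.5, -1.0]
opening: 0.215
```

```bash
python3 st.py
```

```text
clk 11.1167 P [ 0.55691 -0.17544  0.11174] F [ 0.96 -0.5  -1.01] mom [-0.02   0.036 -0.009] zaxis [-0.0034  0.0019 -1.    ] yaw 92.7
block xy mm 0.12 17.0 tip z 35.74 op 18.88572059080875
```

>>> send_rows(
  moves=[0,0,0.0008,0,0,0,0,0,0.0016,0,0,0,0,0,0.0024,0,0,0,0,0,0.003,0,0,0,0,0,0.003,0,0,0],
)

```text
clock: 11.53
tool_pos: [0.5568, -0.1754, 0.1086]
eef_rot: [-0.024, 1.0, 0.001, -0.002]
contact_force: [-1.2, 0.0, -1.3]
opening: 0.218
```

```bash
python3 st.py
```

```text
clk 11.5333 P [ 0.55682 -0.17545  0.1086 ] F [-1.23  0.03 -1.25] mom [ 0.032  0.011 -0.047] zaxis [-0.0036  0.0019 -1.    ] yaw 92.71
block xy mm 0.01 17.0 tip z 32.6 op 19.2114987514085
```

>>> send_rows(
  moves=[0,0,0.002,0,0,0,0,0,0.004,0,0,0,0,0,0.006,0,0,0,0,0,0.008,0,0,0,0,0,0.009,0,0,0],
)

```text
clock: 11.95
tool_pos: [0.5566, -0.1754, 0.0992]
eef_rot: [-0.024, 1.0, 0.001, -0.002]
contact_force: [0.3, -0.2, -0.6]
opening: 0.219
```

```bash
python3 st.py
```

```text
clk 11.95 P [ 0.55661 -0.17541  0.09919] F [ 0.25 -0.23 -0.59] mom [-0.011  0.025 -0.008] zaxis [-0.0041  0.0021 -1.    ] yaw 92.7
block xy mm -0.23 17.06 tip z 23.19 op 19.26767229585806
```

>>> send_rows(
  moves=[0,0,0.001,0,0,0,0,0,0.002,0,0,0,0,0,0.003,0,0,0,0,0,0.004,0,0,0,0,0,0.0045,0,0,0],
)

```text
clock: 12.37
tool_pos: [0.5566, -0.1754, 0.0946]
eef_rot: [-0.024, 1.0, 0.001, -0.002]
contact_force: [0.9, -0.5, -1.6]
opening: 0.219
```

```bash
python3 st.py
```

```text
clk 12.3667 P [ 0.55656 -0.17538  0.09457] F [ 0.91 -0.49 -1.64] mom [ 0.011  0.029 -0.032] zaxis [-0.0042  0.002  -1.    ] yaw 92.71
block xy mm -0.29 17.09 tip z 18.57 op 19.28903068686446
```

Nearly home; seat gently in small increments.

>>> send_rows(
  moves=[0,0,0.0003,0,0,0,0,0,0.0006,0,0,0,0,0,0.0009,0,0,0,0,0,0.0011,0,0,0,0,0,0.0011,0,0,0],
)

```text
clock: 12.78
tool_pos: [0.5566, -0.1754, 0.094]
eef_rot: [-0.024, 1.0, 0.001, -0.002]
contact_force: [-1.3, 0.8, 4.4]
opening: 0.216
```

```bash
python3 st.py
```

```text
clk 12.7833 P [ 0.55656 -0.17538  0.09404] F [-1.25  0.78  4.42] mom [ 0.087  0.31  -0.012] zaxis [-0.004   0.0017 -1.    ] yaw 92.71
block xy mm -0.27 17.06 tip z 18.04 op 19.024481024808523
```

>>> send_rows(
  moves=[0,0,0.0003,0,0,0,0,0,0.0006,0,0,0,0,0,0.0008,0,0,0,0,0,0.0008,0,0,0,0,0,0.0008,0,0,0],
)

```text
clock: 13.2
tool_pos: [0.5566, -0.1754, 0.094]
eef_rot: [-0.024, 1.0, 0.001, -0.002]
contact_force: [-1.4, 0.1, 8.0]
opening: 0.217
```

```bash
python3 st.py
```

```text
clk 13.2 P [ 0.55656 -0.17538  0.09398] F [-1.37  0.05  8.02] mom [ 0.087  0.535 -0.014] zaxis [-0.0038  0.0014 -1.    ] yaw 92.71
block xy mm -0.26 17.04 tip z 17.98 op 19.063476015097248
```

>>> send_rows(
  moves=[0,0,0,0,0,0,0,0,0,0,0,0,0,0,0,0,0,0,0,0,0,0,0,0,0,0,0,0,0,0],
  claw=-0.1,
)

```text
clock: 13.62
tool_pos: [0.5565, -0.1753, 0.0937]
eef_rot: [-0.024, 1.0, 0.001, -0.002]
contact_force: [0.1, -0.3, -0.6]
opening: 0.545
```

>>> send_rows(
  moves=[0,0,-0.005,0,0,0,0,0,-0.02,0,0,0,0,0,-0.045,0,0,0,0,0,-0.08,0,0,0,0,0,-0.11,0,0,0],
)

```text
clock: 14.03
tool_pos: [0.5568, -0.1754, 0.2053]
eef_rot: [-0.024, 1.0, 0.001, -0.002]
contact_force: [0.3, 0.6, 0.5]
opening: 0.552
```

```bash
python3 st.py
python3 - <<'E'
from h import *
for n,(x,y,ww,h) in dict(wrist=(130,120,250,160),scene=(150,120,270,180),side=(160,140,200,170)).items():
    p=imaging.snapshot(n)
    if n!="wrist":
        cv2.imwrite(f"pics/f_{n}.png",cv2.resize(p["image"][y:y+h,x:x+ww,::-1],None,fx=2.9,fy=2.9,interpolation=cv2.INTER_CUBIC))
    else: save(p,"f_wrist.png")
    R,t,K=cam(p);v,u=np.mgrid[:384,:512]; d=p["depth"].astype(float)
    W=(np.stack([(u-K[0,2])/K[0,0]*d,(v-K[1,2])/K[1,1]*d,d],-1)-t)@R
    for nm,z in (("pintop",(.095,.115)),("collar+head",(.0625,.115)),("shutter",(.0585,.0615))):
        m=(d>0)&(abs(W[...,0]-.5566)<.03)&(abs(W[...,1]+.1754)<.03)&(W[...,2]>z[0])&(W[...,2]<z[1]);a=W[m]
        if len(a):print(n,nm,len(a),a.mean(0).round(4),np.percentile(a[:,2],[5,50,95]).round(4))
E
```

```text
clk 14.0333 P [ 0.5568  -0.17536  0.20531] F [0.33 0.58 0.51] mom [-0.004 -0.097  0.01 ] zaxis [-0.0044  0.0018 -1.    ] yaw 92.72
block xy mm -0.06 17.08 tip z 129.31 op 48.61532176724301
wrist pintop 606 [ 0.5548 -0.1757  0.1024] [0.0966 0.103  0.1042]
wrist collar+head 988 [ 0.5526 -0.1758  0.0901] [0.0629 0.102  0.104 ]
wrist shutter 2326 [ 0.5542 -0.1752  0.0594] [0.0586 0.0594 0.0604]
scene pintop 52 [ 0.5581 -0.1725  0.101 ] [0.0957 0.1023 0.1043]
scene collar+head 143 [ 0.5605 -0.172   0.085 ] [0.0631 0.0866 0.1037]
scene shutter 181 [ 0.5606 -0.1714  0.0597] [0.0586 0.0596 0.061 ]
side pintop 52 [ 0.5558 -0.1793  0.1025] [0.097  0.1037 0.1062]
side collar+head 168 [ 0.5554 -0.1811  0.0834] [0.0628 0.0835 0.1054]
side shutter 163 [ 0.5548 -0.1789  0.0603] [0.0589 0.0603 0.0613]
```

View pics/f_wrist.png

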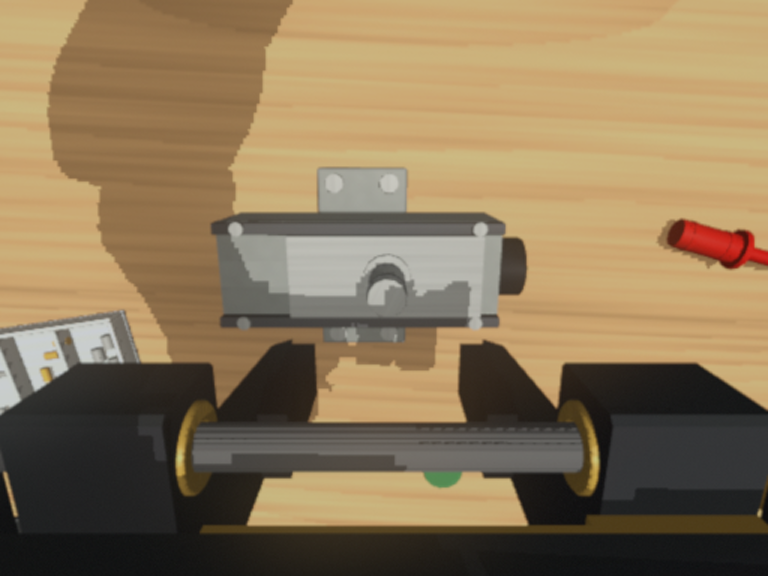

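View pics/f_scene.png

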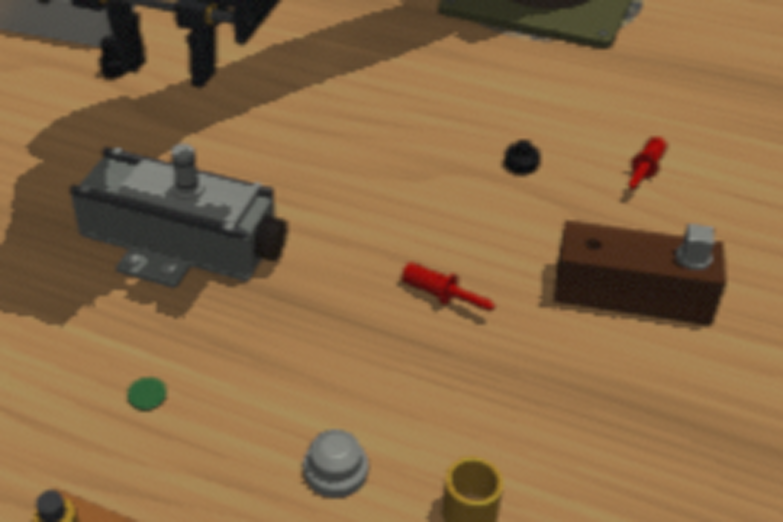

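View pics/f_side.png

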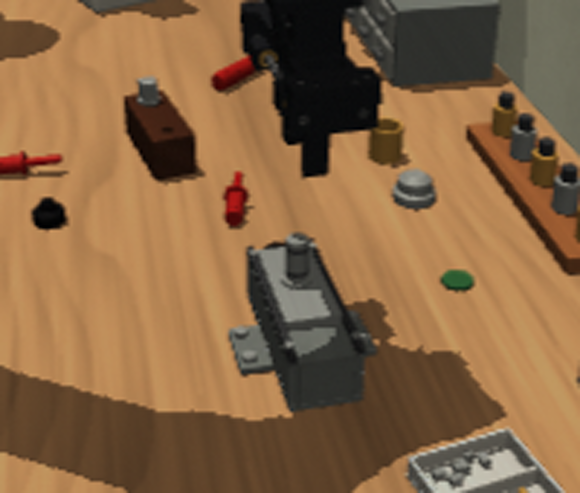

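The pictures show the pin upright with its collar on the shutter (wrist picture, about 385,285). The head top measures about 0.103–0.104 m and should be 0.104 m. The plug is still in the stand and the gripper is clear.

```bash
python3 -c "
from h import *
print(r.finish_job())"
```

```text
the job is handed in; nothing more can be done
None
```

The locking pin is in the rack's hidden hole, pushed fully home with its collar on the shutter, and released. I handed the job in at about 14 s of the 64 s allowed.

- **Finding the hole:** I swept the pin and shutter along the rack with about 3–5 N of downward push and 2–3 N sideways. The pin dropped in at about y = +17 mm of the block.
- **Pushing home:** It went down with no noticeable resistance until the collar met the shutter. I seated it with about 9 N, well under the 35 N limit.
- **Last checks:** The wrist, scene and side cameras put the top of the head at about 103–104 mm, against 104 mm expected for a fully seated pin. The pin stands upright, the gripper is open and clear, the plug is still in the stand, and the gripper never went near the optical parts.
- **Red look-alikes:** The two red pins looked upright in the first pictures and were lying flat by the time the arm reached the stand. The gripper was still high above the bench then, so I believe they toppled on their own.
- **Disagreements:** In the first pictures the network's shutter-hole estimates differed by about 15 mm, so I measured the hole myself in the wrist pictures. Nothing in the last checks failed.

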